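# Steady the rocking key chest and put the hall things in its drawer

## Task

The little oak key chest on the console rocks: before opening it, screw its levelling feet by their black knobs until all four feet bear on the console and it stands firm. Then pull its drawer right out to the stop, put every small thing that lies about (red tin, glass jar, key on its fob, shoe sponge - whichever are there) into the drawer, and push the drawer fully shut. Leave the tea glass on its saucer and the cologne bottle alone, and the chest standing firm.

Things in the scene. Friction and masses are not known exactly. Their poses are not given: they have to be found in the camera images.
- chest: loose oak key chest on four feet, 240 deep (x) x 220 wide (y) mm, about 5 kg, does not shift on the console under a 15 N push; rocks, one foot being 2.5 to 6 mm too short. Origin: plan centre, level of the feet's undersides at reading 0. x points from front to back, y to the left of someone facing the drawer, z up. Carcass from z = 22 to 102 mm. Foot axes at x = -100 (front) or 100 (back), y = 138 (left) or -138.
- drawer (a joint): how far the chest's drawer is out, m: 0 = shut, 0.190 = at its stop. It slides along the chest's -x with about 1.5 N of friction and stays where it is left. White front panel 12 mm thick, 220 wide, its top edge at z = 100 mm in the chest's frame, its face 132 mm in front of the chest's centre when shut.
- drawer_floor (a point): centre of the drawer's inner floor, moves with the drawer; axes as the chest's; 36 mm above the chest's origin. Inside: x -112 to 112, y -92 to 92 mm; walls 5 mm thick, 46 mm high over the floor, front 64 mm. With the drawer at its stop, x = -112 to 77 is clear of the carcass. 58 mm over the floor is free under the carcass top when it goes in.
- handle (a point): middle of the drawer's bar handle, on the bar's axis: dark steel bar of 12 mm diameter, 120 mm long along the chest's y, 45 mm in front of the drawer's face, 85 mm above the chest's origin level, on two posts at y = +-50 mm; moves with the drawer
- foot_fl (a joint): turn of the front left levelling screw, rad; 0 = nominal length, the four equal readings give four feet in one plane. Grows when the knob is turned clockwise seen from above, which lengthens the foot 5 mm per turn; range -9 to 9; friction 0.06 N m, stays where left. No rocking when fl + br = fr + bl.
- pad_fl: the front left foot's slightly soft rubber pad (diameter 34 mm, does not turn), origin at the centre of its underside: within 0.5 mm of z = 0 in the world when it bears on the console, higher when it hangs in the air. With all four bearing evenly each carries about 12 N.
- knob_fl (a point): centre of the front left foot's black ribbed knob (diameter 38 mm, 34 mm high, upright axis; a white mark on top), at half its height, 130 mm above the pad's underside; the knob stands clear above the chest's top, turns on the spot and moves up or down with its foot
- foot_fr (a joint): turn of the front right levelling screw, rad; 0 = nominal length, the four equal readings give four feet in one plane. Grows when the knob is turned clockwise seen from above, which lengthens the foot 5 mm per turn; range -9 to 9; friction 0.06 N m, stays where left. No rocking when fl + br = fr + bl.
- pad_fr: the front right foot's slightly soft rubber pad (diameter 34 mm, does not turn), origin at the centre of its underside: within 0.5 mm of z = 0 in the world when it bears on the console, higher when it hangs in the air. With all four bearing evenly each carries about 12 N.
- knob_fr (a point): centre of the front right foot's black ribbed knob (diameter 38 mm, 34 mm high, upright axis; a white mark on top), at half its height, 130 mm above the pad's underside; the knob stands clear above the chest's top, turns on the spot and moves up or down with its foot
- foot_bl (a joint): turn of the back left levelling screw, rad; 0 = nominal length, the four equal readings give four feet in one plane. Grows when the knob is turned clockwise seen from above, which lengthens the foot 5 mm per turn; range -9 to 9; friction 0.06 N m, stays where left. No rocking when fl + br = fr + bl.
- pad_bl: the back left foot's slightly soft rubber pad (diameter 34 mm, does not turn), origin at the centre of its underside: within 0.5 mm of z = 0 in the world when it bears on the console, higher when it hangs in the air. With all four bearing evenly each carries about 12 N.
- knob_bl (a point): centre of the back left foot's black ribbed knob (diameter 38 mm, 34 mm high, upright axis; a white mark on top), at half its height, 130 mm above the pad's underside; the knob stands clear above the chest's top, turns on the spot and moves up or down with its foot
- foot_br (a joint): turn of the back right levelling screw, rad; 0 = nominal length, the four equal readings give four feet in one plane. Grows when the knob is turned clockwise seen from above, which lengthens the foot 5 mm per turn; range -9 to 9; friction 0.06 N m, stays where left. No rocking when fl + br = fr + bl.
- pad_br: the back right foot's slightly soft rubber pad (diameter 34 mm, does not turn), origin at the centre of its underside: within 0.5 mm of z = 0 in the world when it bears on the console, higher when it hangs in the air. With all four bearing evenly each carries about 12 N.
- knob_br (a point): centre of the back right foot's black ribbed knob (diameter 38 mm, 34 mm high, upright axis; a white mark on top), at half its height, 130 mm above the pad's underside; the knob stands clear above the chest's top, turns on the spot and moves up or down with its foot
- tin: red plastic tin with a clip-on lid, 80 (x) x 48 (y) x 40 (z) mm, 0.12 kg; origin at the centre of its underside. May be absent.
- jar: small square glass jar, greenish, with a round brass-coloured twist cap: body 48 x 48 x 34 mm, cap 42 mm across and 14 mm high on top, 48 mm high in all, 0.16 kg; origin at the centre of its underside. May be absent.
- key: steel door key on a dark wooden fob, in one rigid piece: fob 42 (x) x 28 (y) x 14 (z) mm, the key 4 mm thick lying on from it along +x to x = 66 mm, 0.06 kg; origin at the centre of the fob's underside. May be absent.
- sponge: shoe-shine sponge, yellow on a black plastic holder, 78 (x) x 44 (y) x 36 (z) mm (holder 18 mm high, the yellow part on it 72 x 40), 0.07 kg; origin at the centre of its underside. May be absent.
- saucer: white saucer, 94 mm across, 14 mm high, on a fixed grey silicone coaster (96 mm across, 6 mm thick); origin at the centre of its underside. To be left alone.
- tea_glass: amber tulip tea glass, 52 mm across, 84 mm high, on the saucer; origin at the centre of its underside. To be left alone.
- cologne: amber cologne bottle, 52 mm across, 140 mm high; origin at the centre of its underside. To be left alone.

How it is judged:
By the outcome, as a careful person would: the job done as asked, in the order asked, and still so for the second after the job is handed in, with the robot touching nothing.
Of tin, jar, key, sponge only 2 to 4 are there at a start; the rules pass over those that are not, and their reading is None.
At some moment in a run one of tin, jar, key, sponge may be knocked a few centimetres aside while the robot is not near it.
Once in a run the grip may slacken for a moment while it holds something.
It also fails if it takes over 210 s, if anything falls off the work surface, if the arm or the gripper's body presses on something with over 40 N, if the wrist force passes 120 N, or if a joint passes its speed limit or range.

## Robot

A 6-joint arm with a two-finger parallel gripper is mounted at the origin on the work surface. World frame = base frame: x ahead of the robot, y to its left, z up, the work surface at z = 0. Lengths are in mm, angles in rad, forces in N, time in s.
With the tool pointing down it reaches from about 350 to 925 mm from the base axis. Payload 6.4 kg.
Tool frame: the origin (TCP) lies midway between the tips of the shut fingers; the grasp point (between the pads) lies robot.grip_depth behind it (robot.grip_depth is the distance from the TCP to the grasp point, in mm); z points along the fingers, y is the line along which they close (so a half turn about z gives the same grasp; the last joint's range is limited). The gripper opens to 94 mm and grips with 3 to 60 N. Pads are 16 mm wide; open, the fingers measure 119 mm over their backs; the gripper's body (75 mm by 177 mm) begins 78 mm behind the grasp point.
Start: joints at [0.998, 0.245, 1.558, -0, 1.339, -0.174], TCP at [252.401, 599.005, 205.455] pointing down, gripper open.
Joint ranges: [-3.13, 3.13], [-1.02, 2.26], [0.13, 2.54], [-0.95, 4.09], [0.21, 2.88], [-2.74, 2.74]. Speed limits (rad/s): [2.57, 2.57, 3.14, 3.14, 3.14, 3.14].

## Interface

Orientations are given as a rotation vector (axis times angle).
In Python, from rig import robot, kinematics, capture, job gives the robot as it stands. Calls block until the motion is done:
- robot.movep(position, orientation): joint-space move of the TCP to a pose.
- robot.movel(position, attitude=None, velocity=150, max_force=None): straight line of the TCP; attitude=None keeps the orientation; velocity is the mean speed in mm/s. With max_force (N) it stops when the force on the tool has changed by that much, and returns True; else False.
- robot.move_joints(angles): joint-space move.
- robot.gripper_to(opening): finger opening in mm; the grip force is fixed at half the most; returns when the fingers have stopped.
- robot.sleep(seconds).
- kinematics.inverse_kinematics(position, orientation): joint angles nearest the present ones, or None.
- robot.get_obs(): the state.
- capture(name): name is "scene" or "top"; returns a dict with "frame" (400x640x3 uint8, blue, green, red), "fx", "fy", "cx", "cy" (pixels), "rvec" (rotation vector, rad) and "tvec" (3), from world to camera coordinates, as OpenCV has them. Camera axes: x right, y down, z forward; pixel columns grow to the right and rows downward; lengths in mm; the calibration is good to about 2 mm. A picture is of the moment at which its call begins. There is no depth.
A pose or a line that the arm cannot do raises robot.Unreachable and nothing moves.
- job.sign_off(): hands the job in; it is judged then, once.
The state is a dict: "time": time; "joints": joint angles; "joint_velocities": joint speeds; "joint_torque": joint torques, N m; "eef_pos": TCP position; "orientation": TCP orientation; "force": force on the tool from outside, world axes, zero at the start; "wrist_torque": the same for the moment, N m; "grip_width": finger opening in mm; "finger_force": force on a finger pad.
Only numpy, scipy, OpenCV 4.12 (cv2) and the standard library are available. Lean on these libraries where they do the work, as an engineer would, in place of code of your own. Each camera call takes 0.05 s, during which the arm holds its last target. There are 200 camera calls.

## Working session

There is one attempt and no reset: what is moved stays moved. The work goes in short steps, each a Python script; the robot and the scene stay as the last script left them, time stands still between calls to the robot, and variables do not carry over. Pictures are saved under pics/ and viewed, at most 14 in all, crops included, and the job is handed in when it is done.

```bash
ls; mkdir -p pics; python3 - <<'E'
from rig import robot, capture
import cv2
for n in("scene","top"):
    c=capture(n); cv2.imwrite(f"pics/{n}0.png",c["frame"]); print(n,c["fx"],c["cx"],c["cy"],c["rvec"],c["tvec"])
print(robot.get_obs(), robot.grip_depth)
E
```

```text
pics
scene 430.7093514311568 308.34242001032607 195.06372700161398 [ 1.56661673  2.03540962 -0.78828117] [ 168.6210241  -328.32797767 1741.3224603 ]
top 370.90016772641667 320.4648413852069 200.48718095032498 [ 2.2156611  -1.98390988  0.2130889 ] [-61.20685595 593.07874754 946.98299513]
{'time': 0.1, 'joints': array([ 9.97924604e-01,  2.45738285e-01,  1.55882897e+00, -4.31267532e-05,
        1.33871504e+00, -1.74112643e-01]), 'joint_velocities': array([-0.00147242, -0.00253314, -0.00216958,  0.00176874, -0.00150601,
       -0.00123946]), 'joint_torque': array([ 1.09024255e-03, -4.16915810e+01, -3.15525162e+01,  6.87506958e-02,
        3.10005911e-02, -5.89609931e-05]), 'eef_pos': array([252.10529245, 598.55338701, 204.4933091 ]), 'orientation': array([-6.22097726e-01, -3.07879276e+00,  2.49468834e-03]), 'force': array([0.17359932, 0.19728172, 0.87463939]), 'wrist_torque': array([0.02760761, 0.0291068 , 0.01469148]), 'finger_force': 0.0, 'grip_width': 93.44912952432739} 18.8
```

View pics/scene0.png

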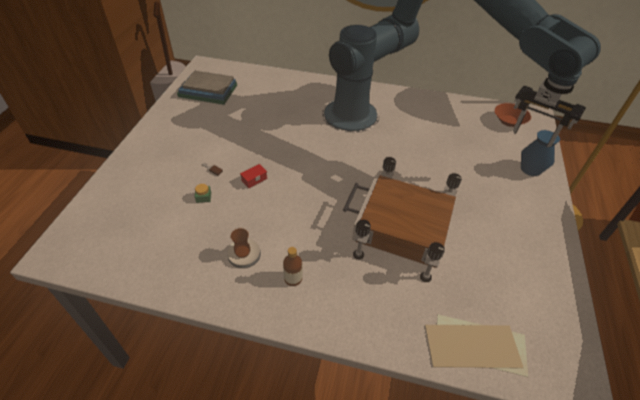

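View pics/top0.png

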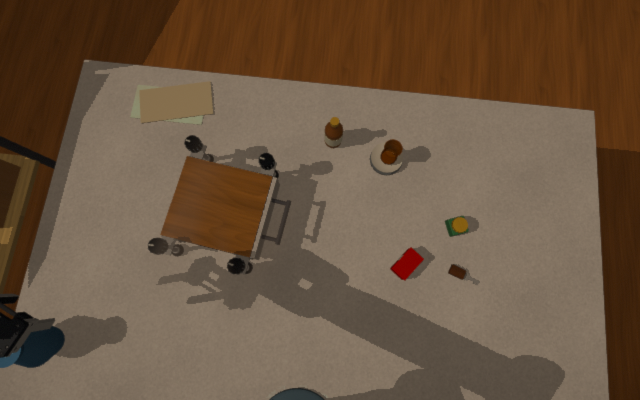

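```bash
cat > h.py <<'E'
import numpy as np, cv2
from rig import robot, kinematics, capture, job
from scipy.spatial.transform import Rotation as R
def px2w(c,u,v,z):
    M=cv2.Rodrigues(np.array(c["rvec"],float))[0]; t=np.array(c["tvec"],float).ravel()
    o=-M.T@t; d=M.T@np.array([(u-c["cx"])/c["fx"],(v-c["cy"])/c["fy"],1.])
    return o+d*(z-o[2])/d[2]
def w2px(c,p):
    K=np.array([[c["fx"],0,c["cx"]],[0,c["fy"],c["cy"]],[0,0,1.]])
    return cv2.projectPoints(np.array(p,float).reshape(-1,1,3),np.array(c["rvec"],float),np.array(c["tvec"],float),K,None)[0].reshape(-1,2)
def down(a):  # tool down, finger closing line (tool y) along world angle a
    y=np.array([np.cos(a),np.sin(a),0]); z=np.array([0,0,-1.]); x=np.cross(y,z)
    return R.from_matrix(np.stack([x,y,z],1)).as_rotvec()
def crop(c,x0,y0,x1,y1,k,name):
    cv2.imwrite(f"pics/{name}.png",cv2.resize(c["frame"][y0:y1,x0:x1],None,fx=k,fy=k,interpolation=cv2.INTER_CUBIC))
def ob(): return robot.get_obs()
E
python3 - <<'E'
from h import *
c=capture("top")
crop(c,140,125,290,275,4,"chest0"); crop(c,385,205,485,285,6,"items0")
for n,u,v,z in[("fl",237,266,147),("fr",267,161,147),("bl",158,246,147),("br",194,144,147),("tin",407,264,40),("jarcap",459,226,48),("fob",458,271,14),("saucer",387,157,20),("col",335,120,140)]:
    print(n,px2w(c,u,v,z).round())
E
```

```text
fl [396. 184. 147.]
fr [666. 150. 147.]
bl [422. 383. 147.]
br [691. 343. 147.]
tin [ 453. -246.   40.]
jarcap [ 570. -379.   48.]
fob [ 451. -392.   14.]
saucer [ 756. -173.   20.]
col [800. -12. 140.]
```

View pics/chest0.png

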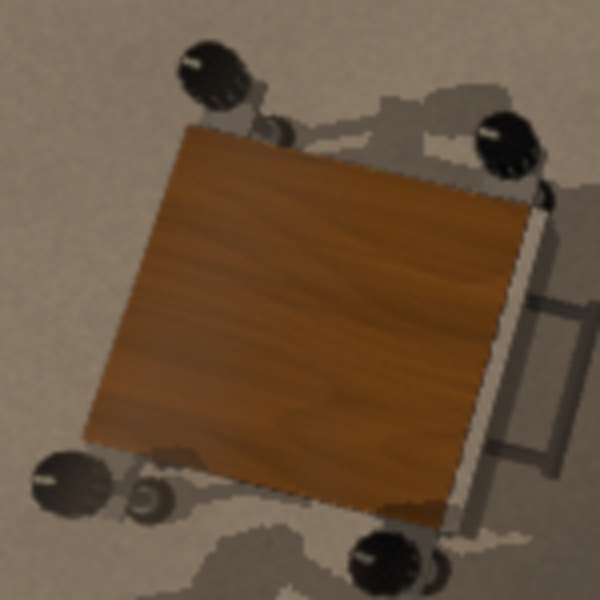

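View pics/items0.png

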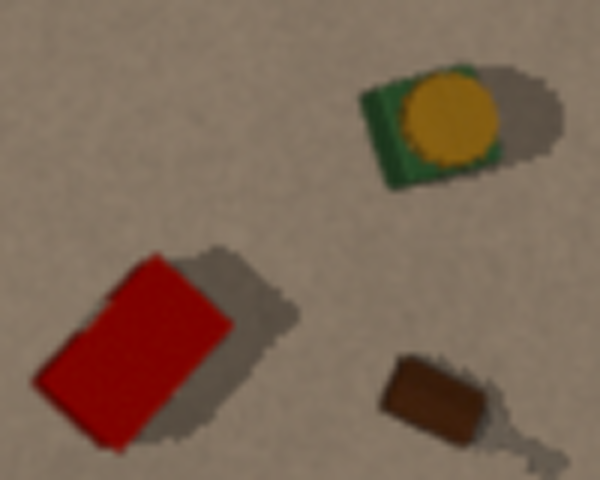

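```bash
cat > meas.py <<'E'
from h import *
from scipy.optimize import least_squares
c=capture("top")
def W(p,o,k,z): return px2w(c,o[0]+(p[0]+.5)/k-.5,o[1]+(p[1]+.5)/k-.5,z)[:2]
O=(140,125)
loc=[(-100,138),(-100,-138),(100,138),(100,-138),(120,-110),(120,110),(-120,-110),(-120,110)]
pk=[(385,563),(507,145),(72,484),(213,75),(190,125),(84,440),(530,205),(440,528)]
w=np.array([W(p,O,4,130 if i<4 else 102) for i,p in enumerate(pk)]); loc=np.array(loc,float)
rot=lambda a:np.array([[np.cos(a),-np.sin(a)],[np.sin(a),np.cos(a)]])
s=least_squares(lambda q:((rot(q[2])@loc.T).T+q[:2]-w).ravel(),[540,270,1.5])
print("chest",s.x); print(s.fun.reshape(-1,2).round(1))
I=(385,205)
t=np.array([W(p,I,6,40) for p in[(157,255),(233,324),(120,452),(35,380)]]); print("tin",t.mean(0),[np.linalg.norm(t[i]-t[i-1]).round() for i in range(4)],np.arctan2(*(t[1]-t[2])[::-1]))
f=np.array([W(p,I,6,14) for p in[(405,355),(488,395),(465,447),(382,410)]]); print("fob",f.mean(0),[np.linalg.norm(f[i]-f[i-1]).round() for i in range(4)],np.arctan2(*(f[1]-f[0])[::-1]))
print("cap",W((451,118),I,6,48)); j=np.array([W(p,I,6,34) for p in[(400,185),(500,160)]]); print("jar ang",np.arctan2(*(j[1]-j[0])[::-1]))
E
python3 meas.py
```

```text
chest [547.27538439 271.23700178   1.44006815]
[[ 0.  -0.8]
 [-0.2 -0.3]
 [-0.3 -2.8]
 [-0.7 -1. ]
 [ 1.4  2.2]
 [ 0.3  2.8]
 [ 0.3 -0.7]
 [-0.8  0.6]]
tin [ 455.13102874 -246.41226349] [np.float64(80.0), np.float64(45.0), np.float64(78.0), np.float64(48.0)] -0.6499890080970991
fob [ 449.72915324 -389.44335687] [np.float64(28.0), np.float64(41.0), np.float64(26.0), np.float64(40.0)] -1.918819819818555
cap [ 575.46713374 -380.50055013]
jar ang -1.2192144875062736
```

```bash
cat >> h.py <<'E'
YAW=1.440; C0=np.array([547.3,271.2])
def ch(x,y,z=0):
    c,s=np.cos(YAW),np.sin(YAW); return np.array([C0[0]+c*x-s*y,C0[1]+s*x+c*y,z])
K={"fl":(-100,138),"fr":(-100,-138),"bl":(100,138),"br":(100,-138)}
def probe(k,a=None):
    a=np.arctan2(*ch(*K[k])[1::-1]) if a is None else a
    p=ch(*K[k],165); robot.movep(p,down(a)); robot.movel(ch(*K[k],158))
    robot.sleep(.2); f0=ob()["force"][2]; r=[]
    for F in(2,8):
        hit=robot.movel(ch(*K[k],138),velocity=15,max_force=F); o=ob(); r+=[round(o["eef_pos"][2],2),round(o["force"][2]-f0,1)]
    robot.movel(p); print(k,r,"t",round(ob()["time"],1),"j6",o["joints"][5].round(2))
    return r
E
python3 - <<'E'
from h import *
robot.gripper_to(0)
for k in("bl","br","fr","fl"): probe(k)
E
```

```text
bl [np.float64(149.95), np.float64(1.4), np.float64(147.31), np.float64(3.6)] t 4.5 j6 -0.2
br [np.float64(146.82), np.float64(3.9), np.float64(146.85), np.float64(2.8)] t 7.4 j6 -0.14
fr [np.float64(147.05), np.float64(2.7), np.float64(147.01), np.float64(4.3)] t 10.0 j6 -0.16
fl [np.float64(146.73), np.float64(3.4), np.float64(146.7), np.float64(3.8)] t 12.9 j6 -0.26
```

```bash
cat >> h.py <<'E'
def turn(k,ang,zk,dz=None,hold_j6=-0.2):
    """turn knob k clockwise by ang; zk = knob centre z now; knob z falls by dz"""
    dz=ang*5/(2*np.pi) if dz is None else dz
    rad=np.arctan2(*ch(*K[k])[1::-1]); a0=rad+ang/2
    z=zk-robot.grip_depth+3
    robot.gripper_to(60); robot.movep(ch(*K[k],170),down(a0)); robot.movel(ch(*K[k],z))
    print("j6 start",ob()["joints"][5].round(2)); robot.gripper_to(30); robot.sleep(.2)
    print("w",ob()["grip_width"],"F",ob()["force"].round(1))
    n=int(np.ceil(abs(ang)/.8))
    for i in range(1,n+1):
        robot.movel(ch(*K[k],z-dz*i/n),down(a0-ang*i/n),velocity=4)
        o=ob(); print(i,"j6",o["joints"][5].round(2),"F",o["force"].round(1),"Mz",o["wrist_torque"][2].round(3),round(o["time"],1))
        if o["time"]>150: break
    robot.gripper_to(60); robot.movel(ch(*K[k],172))
    print("t",ob()["time"])
E
python3 - <<'E'
from h import *
a=np.arctan2(*ch(*K["bl"])[1::-1])
for s in(1.65,0,-1.65):
    q=kinematics.inverse_kinematics(ch(*K["bl"],117),down(a+s)); print(s,None if q is None else np.round(q,2))
turn("bl",0.4,132.8)
E
```

```text
1.65 [ 0.54  0.17  1.82 -0.    1.15 -1.85]
0 [ 0.54  0.17  1.82  0.    1.15 -0.2 ]
-1.65 [ 0.54  0.17  1.82 -0.    1.15  1.45]
j6 start -0.4
w 37.71962568711081 F [-0.5  0.2  2.9]
1 j6 0.0 F [-0.2 -0.4  2. ] Mz -0.042 16.4
t 17.5167
```

```bash
sed -i 's/velocity=4)/velocity=0.9)/' h.py; python3 - <<'E'
from h import *
turn("bl",2.8,132.5)
robot.gripper_to(0); probe("bl")
E
```

```text
j6 start -1.6
w 37.596747129675265 F [ 1.9 -1.5  1.6]
1 j6 -0.9 F [ 2.8 -1.4  2. ] Mz -0.076 21.2
2 j6 -0.2 F [ 2.2 -2.3  1.4] Mz -0.061 22.1
3 j6 0.5 F [ 3.9 -1.8  1.9] Mz -0.094 22.9
4 j6 1.2 F [ 3.9 -4.6  2.1] Mz -0.013 23.8
t 24.8417
bl [np.float64(147.43), np.float64(1.9), np.float64(147.15), np.float64(4.4)] t 28.9 j6 -0.2
```

```bash
python3 - <<'E'
from h import *
turn("bl",0.6,130.2)
robot.gripper_to(0)
for k in ("bl","br","fr","fl"): probe(k)
E
```

```text
j6 start -0.5
w 37.360223686470654 F [ 0.4 -0.2  2.3]
1 j6 0.1 F [1.4 0.1 2.4] Mz -0.053 32.3
t 33.35
bl [np.float64(147.26), np.float64(3.2), np.float64(147.14), np.float64(3.9)] t 36.5 j6 -0.2
br [np.float64(146.81), np.float64(3.2), np.float64(146.82), np.float64(2.7)] t 39.4 j6 -0.14
fr [np.float64(147.08), np.float64(4.6), np.float64(147.04), np.float64(4.0)] t 42.0 j6 -0.16
fl [np.float64(146.75), np.float64(2.7), np.float64(146.71), np.float64(3.5)] t 44.9 j6 -0.26
```

```bash
python3 - <<'E'
from h import *
turn("bl",0.6,130.0)
robot.gripper_to(0)
r={k:probe(k) for k in ("bl","br","fr","fl")}
print(r["fl"][2]+r["br"][2]-r["fr"][2]-r["bl"][2])
E
```

```text
j6 start -0.5
w 37.22911936717083 F [-0.2 -0.8  2.1]
1 j6 0.1 F [ 0.8 -0.9  4. ] Mz -0.109 48.7
t 49.7917
bl [np.float64(147.15), np.float64(2.2), np.float64(147.12), np.float64(4.8)] t 53.0 j6 -0.2
br [np.float64(146.8), np.float64(3.5), np.float64(146.8), np.float64(2.8)] t 55.9 j6 -0.14
fr [np.float64(147.04), np.float64(4.5), np.float64(147.03), np.float64(4.9)] t 58.5 j6 -0.16
fl [np.float64(146.73), np.float64(2.9), np.float64(146.71), np.float64(2.9)] t 61.3 j6 -0.26
-0.6400000000000148
```

```bash
cat >> h.py <<'E'
def fine(k,z0=148.2,dz=.2,Fm=7):
    a=np.arctan2(*ch(*K[k])[1::-1]); robot.movep(ch(*K[k],162),down(a)); robot.movel(ch(*K[k],z0),velocity=60); robot.sleep(.3)
    f0=ob()["force"][2]; r=[]; z=z0
    while z>145:
        z-=dz; robot.movel(ch(*K[k],z),velocity=10); robot.sleep(.05)
        o=ob(); f=np.mean([o["force"][2],(robot.sleep(.02),ob()["force"][2])[1]])-f0; r.append((round(float(o["eef_pos"][2]),2),round(float(f),1)))
        if f>Fm: break
    robot.movel(ch(*K[k],162)); print(k,r,round(ob()["time"],1))
E
python3 - <<'E'
from h import *
for k in("fl","br","bl"): fine(k)
E
```

```text
fl [(148.02, 0.2), (147.79, 0.5), (147.6, 0.5), (147.4, 0.8), (147.19, 0.2), (147.0, 0.1), (146.82, 0.6), (146.79, 1.5), (146.74, 3.6), (146.7, 5.2), (146.68, 6.1), (146.67, 6.6), (146.66, 7.4)] 66.6
br [(147.95, 0.1), (147.76, -0.9), (147.6, -0.7), (147.39, 0.0), (147.2, -0.5), (147.0, -0.6), (146.95, -0.1), (146.88, 1.2), (146.87, 2.8), (146.76, 4.3), (146.8, 4.6), (146.74, 5.5), (146.72, 5.5), (146.73, 6.8), (146.72, 7.5)] 73.6
bl [(147.98, -0.8), (147.79, -0.9), (147.66, -0.7), (147.53, 0.3), (147.38, 0.7), (147.2, 1.5), (147.11, 3.8), (147.09, 4.3), (147.01, 4.9), (147.01, 6.0), (146.97, 6.0), (146.95, 6.8), (146.95, 7.7)] 79.7
```

```bash
python3 - <<'E'
from h import *
turn("bl",1.6,130.2,dz=.5)
robot.gripper_to(0); fine("bl",147.8,.2,5); fine("fl",147.8,.2,4)
E
```

```text
j6 start -1.0
w 37.21539531880819 F [ 0.5 -2.   4.1]
1 j6 -0.2 F [ 0.4 -1.8  5.5] Mz -0.057 83.7
2 j6 0.6 F [ 0.6 -3.2  5.3] Mz -0.001 84.7
t 85.7417
bl [(147.58, -0.5), (147.38, -0.6), (147.16, -0.3), (147.04, -0.1), (146.99, 1.4), (146.96, 3.0), (146.91, 4.9), (146.87, 5.4)] 91.0
fl [(147.66, -0.4), (147.4, -0.8), (147.18, -0.3), (146.98, -0.5), (146.87, -0.2), (146.83, 1.0), (146.8, 4.2)] 95.0
```

```bash
python3 - <<'E'
from h import *
turn("bl",0.4,130.0,dz=.1)
robot.gripper_to(34)
robot.movep(ch(-177,0,185),down(YAW)); robot.movel(ch(-177,0,68))
robot.gripper_to(0); o=ob(); print("w",o["grip_width"],o["finger_force"],o["force"],o["eef_pos"],o["time"])
print(robot.movel(ch(-369,0,68),velocity=110,max_force=13)); o=ob(); print(o["eef_pos"],o["force"],ch(-367,0),o["time"],o["grip_width"])
robot.gripper_to(34); robot.movel(ch(-366,0,190),velocity=200)
robot.movep([455,-246,190],down(-.65+np.pi/2))
c=capture("top"); cv2.imwrite("pics/top1.png",c["frame"]); print(ob()["joints"].round(2),ob()["time"])
E
```

```text
j6 start -0.4
w 37.39440836942833 F [-0.9 -1.4  5.8]
1 j6 0.0 F [-0.9 -0.8  5.4] Mz -0.026 98.6
t 99.65
w 11.000266638909281 30.000863671302795 [-1.06242507 -5.34222573  2.08371103] [524.56113     94.30844886  68.6707918 ] 103.0
False
[499.15965117 -94.23016947  67.95248806] [0.68419228 2.84208045 2.57692702] [499.43449889 -92.66521379   0.        ] 104.8917 11.031515324894132
[-0.71 -0.05  1.91  0.    1.29 -1.64] 106.95
```

View pics/top1.png

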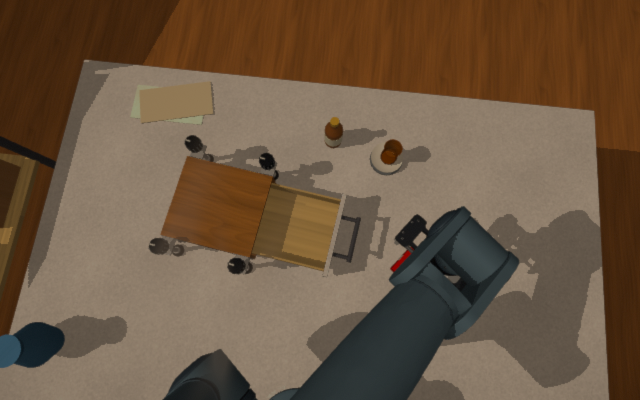

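```bash
cat >> h.py <<'E'
def pick(xy,a,z,op):
    robot.gripper_to(op); robot.movep([*xy,120],down(a)); robot.movel([*xy,z],velocity=120)
    robot.gripper_to(0); o=ob(); print("grip",o["grip_width"],o["finger_force"],o["force"].round(1))
    robot.movel([*xy,155],velocity=220); print("lift w",ob()["grip_width"],ob()["time"])
def place(x,y,a,z,op):
    robot.movep(ch(x,y,155),down(a)); o=ob(); print("over w",o["grip_width"],o["finger_force"])
    if o["grip_width"]<5: return print("LOST")
    robot.movel(ch(x,y,z+25),velocity=180); h=robot.movel(ch(x,y,z),velocity=50,max_force=8); o=ob(); print("hit",h,o["eef_pos"][2],o["grip_width"])
    robot.gripper_to(op); robot.movel(ch(x,y,165),velocity=220); print("t",ob()["time"])
E
python3 - <<'E'
from h import *
pick((455,-246),.92,5,66)
place(-255,44,-.13,42,62)
robot.gripper_to(66); robot.movep([500,-60,260],down(.35))
c=capture("top"); cv2.imwrite("pics/top2.png",c["frame"])
print(ob()["time"])
E
```

```text
grip 47.55899511926301 29.99955654144287 [-0.8  0.1  3.5]
lift w 47.445880001327545 110.3833
over w 47.3034372354538 29.99896466732025
hit False 41.85637605119295 47.676499235894944
t 114.2417
115.2583
```

View pics/top2.png

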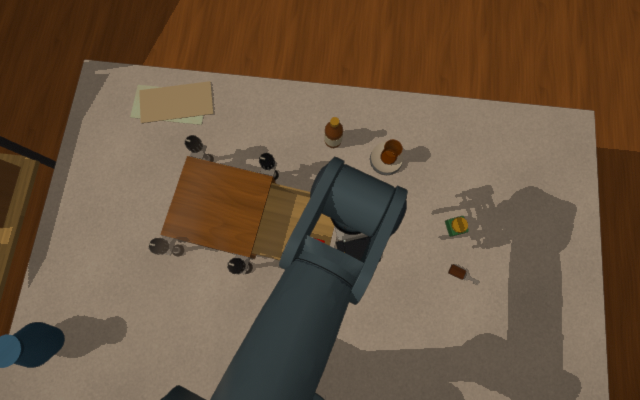

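```bash
python3 - <<'E'
from h import *
pick((575.5,-380.5),.35,4,66)
place(-255,-44,-.13,41,62)
c=capture("top"); crop(c,220,150,500,300,2.8,"top3")
E
```

```text
grip 47.79138100870121 30.000672340393066 [-1.3  0.1  4.3]
lift w 47.75425805591927 119.1917
over w 47.597188132422154 29.99948412179947
hit False 40.876470689264494 48.24119733296412
t 123.1167
```

View pics/top3.png

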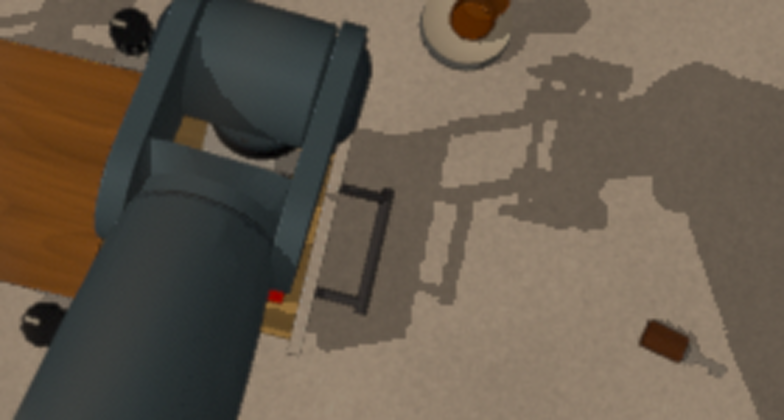

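```bash
python3 - <<'E'
from h import *
pick((449.7,-389.4),-.35,2,50)
c=capture("top"); crop(c,220,150,500,300,2.8,"top4")
place(-165,0,-.13,40,42)
robot.movep([430,-330,250],down(-.35))
c=capture("top"); crop(c,140,130,420,290,2.8,"top5"); print(ob()["time"])
E
```

```text
grip 27.60394955719462 29.967805445194244 [-0.2 -0.1  2.8]
lift w 27.694322872000456 127.5833
over w 27.686365294623247 29.967930614948273
hit False 39.87982370835443 27.90114466802425
t 131.9333
133.65
```

View pics/top5.png

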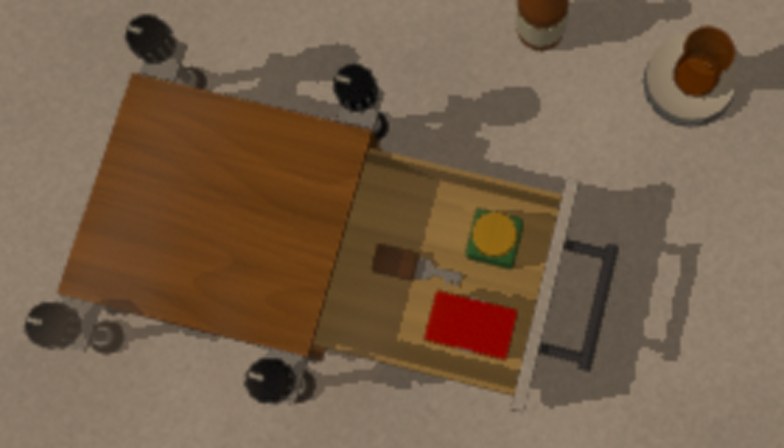

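```bash
python3 - <<'E'
from h import *
robot.gripper_to(34)
robot.movep(ch(-367,0,185),down(YAW-np.pi)); robot.movel(ch(-367,0,68))
robot.gripper_to(0); o=ob(); print("w",o["grip_width"],o["force"].round(1),o["eef_pos"])
p0=o["eef_pos"]
print(robot.movel(ch(-181,0,68),velocity=90,max_force=9))
print(robot.movel(ch(-174.5,0,68),velocity=20,max_force=10)); o=ob(); print(o["eef_pos"],np.linalg.norm((o["eef_pos"]-p0)[:2]),o["force"].round(1),o["time"])
robot.gripper_to(34); robot.movel(ch(-177,0,185),velocity=200)
robot.gripper_to(0)
for k in("fl","bl"): fine(k,147.6,.2,4)
robot.movep([350,-200,260],down(YAW-np.pi))
c=capture("top"); crop(c,140,130,420,290,2.8,"top6"); print(ob()["time"])
E
```

```text
w 11.158073274487542 [-1.1 -0.9  1.7] [499.89951892 -93.03319111  68.55514742]
False
True
[525.08295283  94.10596345  69.17497725] 188.8260271098251 [-1.  -0.1  3.5] 139.5083
fl [(147.41, -1.0), (147.2, -0.4), (146.98, -0.5), (146.9, 0.5), (146.84, 1.8), (146.82, 4.1)] 146.0
bl [(147.37, -0.7), (147.21, -0.9), (146.99, -0.1), (146.96, 0.4), (146.91, 2.5), (146.87, 4.3)] 149.7
151.85
```

View pics/top6.png

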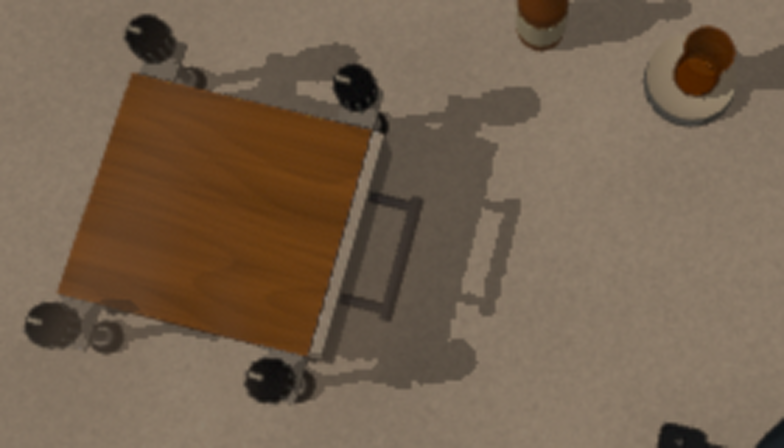

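```bash
python3 - <<'E'
from h import *
robot.movep(ch(-215,0,185),down(YAW-np.pi)); robot.movel(ch(-215,0,75)); robot.sleep(.2)
print(robot.movel(ch(-175,0,75),velocity=40,max_force=10)); o=ob(); print(o["eef_pos"],o["force"].round(1))
robot.movel(ch(-215,0,75)); robot.movel(ch(-215,0,185),velocity=200)
for k in("fr","br"): fine(k,147.6,.2,4)
print(ob()["time"])
E
```

```text
True
[521.68353241  76.23506615  74.95113875] [-0.6 -3.9  3.2]
fr [(147.37, 0.1), (147.2, 0.5), (147.01, 0.0), (146.95, 0.6), (146.91, 2.3), (146.88, 4.1)] 160.1
br [(147.35, -0.5), (147.19, -0.0), (147.03, -0.0), (147.01, 0.8), (147.01, 2.1), (146.93, 4.2)] 163.8
163.7583
```

```bash
python3 - <<'E'
from h import *
robot.movel(ch(*K["br"],240)); robot.movep([350,-200,260],down(YAW-np.pi)); robot.sleep(.5)
print(job.sign_off())
E
```

```text
the job is handed in; nothing more can be done
None
```

I handed the job in at about 166 s. The chest stands firm, with the short back-left foot lengthened until all four knobs probed level. The drawer was pulled to its stop, filled with the tin, jar and key (there was no sponge) and pushed shut; the tea glass and the cologne bottle were not touched.

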